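# Latch the amber filter slide in the beam gate

### The job

Bring the amber filter into line with its white gate: with the fingertips, push the orange tab of its sprung slide inward until the slide has gone past its stop pin, then let it go so that it springs back and latches against the pin at mid position. Only push the tab, do not pinch it; leave the green filter's slide fully out and do not shift the loose parts standing around.

Things in the scene. Friction and masses are not known exactly. Their poses are not given: they have to be found in the camera images.
- amber_push_face (a point): centre of the near upright face of the orange push tab on the amber filter's slide, 54 mm above the work surface; it rides on the slide. Tab: 12 mm thick along the slide, 28 mm wide, from 31 to 77 mm above the work surface. x axis: the pushing direction (level, inward, into the tab); y across the slide; z up. The space before this face is free but for the low base plate.
- amber_slide (a joint): travel of the amber slide in m: 0 fully out (start), 0.066 at its end stop, 0.036 at mid position, latched on the stop pin. A spring drives it back to 0: about 3 N at 0, 6.5 N at mid, 9 N at the end; moving the pin aside adds 1 to 2 N before mid. Let go from anywhere between 0.042 and 0.066 it comes back only to 0.036 and latches; let go before 0.036 it returns to 0.
- amber_base (a point): top centre of the amber unit's fixed grey base plate, 250 mm (along the slide) x 120 mm x 12 mm; x axis: the pushing direction. With the slide fully out the push face is 100 mm before this point, 25 mm inside the plate's near edge. The round amber filter, 52 mm across, rides on the slide behind the tab: its near rim is 42 mm past the tab's rear face, its top 86 mm above the work surface.
- amber_gate (a point): centre of the 38 mm wide opening in the white upright gate frame (100 mm high) fixed on the left side of the amber base plate; 60 mm above the work surface, x axis: the pushing direction. With the slide latched, the filter stands beside this opening, in line with it.
- amber_stop_pin (a point): top of the red upright stop pin (8 mm across) of the amber unit, 38 mm above the work surface, on the right side of the slide, in front of its aluminium housing (40 mm high). It is sprung sideways: a brass ramp on the passing slide moves it aside, then it snaps back behind the ramp's nose and blocks the way back.
- green_push_face (a point): the same point on the green tab of the identical unit that carries the green filter; this slide is to stay fully out
- green_slide (a joint): travel of the green filter's slide in m, as for the amber one; 0 fully out, to stay there
- lens_post: loose black post-mounted lens on a round foot 48 mm across, 85 mm high; origin at the centre of its underside, z up
- screw_jar: loose pale screw jar with a blue cap, 42 mm across, 55 mm high; origin at the centre of its underside, z up
- sensor_head: loose round aluminium sensor head, 48 mm across, 28 mm high; origin at the centre of its underside, z up
- beam_block: loose steel beam block 40 x 32 x 36 mm with a dark pad on one side; origin at the centre of its underside, z up
There are look-alikes about, which are no part of the job. Leave any pink or red look-alike of the lens_post alone.

How it is judged (in metres and radians):
On the way, in this order (a step that is already met when the one before it is completed fails the run):
1. the amber slide is pushed in past its stop pin (value of joint amber_slide above 0.0385 m), for 0.05 s.
2. the amber slide has come back and rests on the pin at mid position (value of joint amber_slide between 0.033 and 0.0375 m and contact force between the fingers and amber_slide below 0.2 N), for 0.3 s.
At the end, for the whole second after the job is handed in: The amber slide rests latched against its stop pin at mid position (travel 33 to 37.5 mm), still and let go; the green slide is fully out (within 4 mm); the four loose parts stand upright within 20 mm of where they stood (value of joint amber_slide between 0.033 and 0.0375 m and velocity of joint amber_slide between -0.005 and 0.005 m/s and value of joint green_slide below 0.004 m and distance of each of lens_post, screw_jar, sensor_head, beam_block from where it was at the start of the episode below 0.02 m and angle between each of lens_post, screw_jar, sensor_head, beam_block's own z axis and vertical below 0.3 rad); the robot touches nothing.
It fails at once if the green slide is pushed in by more than 8 mm (value of joint green_slide above 0.008 m).
It fails at once if the orange tab is pinched (pressed on two opposite faces at once) ((contact force between the fingers and amber_slide_push above 1 N and contact force between the fingers and amber_slide_back above 1 N) or (contact force between the fingers and amber_slide_left above 1 N and contact force between the fingers and amber_slide_right above 1 N)).
It fails at once if a loose part is moved, carried or lifted by more than 20 mm (distance of any of lens_post, screw_jar, sensor_head, beam_block from where it was at the start of the episode above 0.02 m).
It also fails if it takes over 30 s, if anything falls off the work surface, if the arm or the gripper's body presses on something with over 40 N, if the wrist force passes 120 N, or if a joint passes its speed limit or range.

### The arm

A 7-joint arm with a two-finger parallel gripper is mounted at the origin on the work surface. World frame = base frame: x ahead of the robot, y to its left, z up, the work surface at z = 0. Lengths are in m, angles in degrees, forces in N, time in s.
With the tool pointing down it reaches from about 0.425 to 0.875 m from the base axis. Payload 4.7 kg.
Tool frame: the origin (TCP) lies on the centre line of the jaws, within the pads' length; the fingertips stand 8 mm ahead of it and the grasp point (between the pads) lies 11 mm behind it; z points along the fingers, x is the direction in which the jaws open and shut, and the axes are right-handed (so a half turn about z gives the same grasp; the last joint's range is limited). The gripper opens to 87 mm and grips with 3 to 60 N. Pads are 19 mm wide; open, the fingers measure 117 mm over their backs; the gripper's body (75 mm by 190 mm) begins 51 mm behind the grasp point.
Start: joints at [76.61, 18.392, -4.016, 83.108, 1.295, 78.541, -3.26], TCP at [0.159, -0.63, 0.231] pointing down, gripper open.
Joint ranges: [-163.93, 163.93], [-17.29, 119.83], [-79.2, 71.16], [3.27, 140.29], [-89.18, 269.18], [5.43, 117.66], [-154.24, 154.24]. Speed limits (degrees/s): [147.25, 147.25, 180, 180, 180, 180, 180].

### API

Orientations are given as [roll, pitch, yaw] about the fixed x, y, z axes, in that order (R = Rz(yaw) Ry(pitch) Rx(roll)).
In Python, from cell import telemetry, read_camera, get_calibration, sign_off gives the robot as it stands. The module is installed in compiled form; this text tells all that it offers.
- The arm moves only by the tool carry_out, never from a script. Its arguments are lists of equal length, an entry for each row: "translation": the shift along the tool's x, y, z in cm, a list of three; "turn": the turn about the tool's z in rad; "gripper": the opening, from 0 (shut) to 1 (fully open). In form: {"translation": [[dx, dy, dz], ...], "turn": [turn, ...], "gripper": [gripper, ...]}. A call has 1 to 5 rows; each row is the pose to reach, as a shift and turn from the pose commanded when the call began, along the tool's axes at that moment; what a row does not reach only later rows make up. A row lasts 1/8 s, in which the tool goes at most 62.5 mm and 10.7 degrees, less where a joint would pass 70% of its speed; a pose out of reach is approached as far as the arm can. A call with a gripper value outside its range is refused whole. The fingers move at their own pace and stop on an object; "squeeze" is the grip in N (left out, the last holds). Time passes only in rows, so rows that repeat a pose let the fingers close. It gives the time, the measured TCP pose, the force and the opening at its end, in the units of the state.
- telemetry.get_obs(): the state, without advancing time (a new reading comes with each control period).
- read_camera(name): name is "side" or "top" or "wrist"; returns the picture (400x640x3 uint8, red, green, blue); there is no depth.
- get_calibration(name): a dict with "fx", "fy", "cx", "cy" (pixels), "R" (3x3) and "t" (3): a world point X has camera coordinates R X + t. Camera axes: x right, y down, z forward; pixel columns grow to the right and rows downward; lengths in m; the calibration is good to about 2 mm. A picture is of the moment at which its call begins: read the wrist's pose just before it. get_calibration takes no time and is no camera call; for the wrist camera it gives the pose at the moment of the call.
- sign_off(): hands the job in, once; it reports no verdict.
The state is a dict: "time_s": time; "qpos": joint angles; "joint_velocities": joint speeds; "effort": joint torques, N m; "tool_pos": TCP position; "tool_rot": TCP orientation; "force": force on the tool from outside, world axes, zero at the start; "wrist_torque": the same for the moment, N m; "grip_width": finger opening in m.
Only numpy, scipy, OpenCV 4.12 (cv2) and the standard library are available. Lean on these libraries where they do the work, as an engineer would, in place of code of your own. Each camera call takes 0.05 s, during which the arm holds its last target.

## Working session

There is one attempt and no reset: what is moved stays moved. The work goes in short steps, Python scripts to look and compute and a tool call to move; the robot and the scene stay as the last step left them, time stands still between calls to the robot, and variables do not carry over. Pictures are saved under pics/ and viewed, and the job is handed in when it is done.

Besides the shell and the picture viewer there is one more tool, called after ">>>" as name(argument=value, ...) on one line, values as JSON. carry_out: Moves the arm, as the interface text tells. Its arguments: {"type":"object","properties":{"translation":{"type":"array","items":{"type":"array","items":{"type":"number"}}},"turn":{"type":"array","items":{"type":"number"}},"gripper":{"type":"array","items":{"type":"number"}},"squeeze":{"type":"number"}},"required":["translation","turn","gripper"]}

```bash
mkdir -p pics; python3 - <<'E'
from cell import telemetry, read_camera, get_calibration
import cv2, numpy as np
o=telemetry.get_obs(); print({k:np.round(v,3).tolist() for k,v in o.items()})
for n in ["side","top","wrist"]:
    c=get_calibration(n); print(n,{k:np.round(v,3).tolist() for k,v in c.items()})
    cv2.imwrite(f"pics/{n}0.png",cv2.cvtColor(read_camera(n),cv2.COLOR_RGB2BGR))
E
```

```text
{'time_s': 0.0, 'qpos': [76.611, 18.439, -4.018, 83.175, 1.294, 78.539, -3.261], 'joint_velocities': [0.003, -0.023, -0.016, 0.013, -0.115, -0.027, 0.043], 'effort': [-0.001, -49.128, -0.404, -31.253, -0.064, 0.044, 0.0], 'tool_pos': [0.159, -0.63, 0.229], 'tool_rot': [179.996, 0.107, -75.8], 'force': [-0.464, -0.569, 0.855], 'wrist_torque': [-0.003, -0.044, -0.041], 'grip_width': 0.087}
side {'fx': 453.365, 'fy': 453.365, 'cx': 322.849, 'cy': 199.85, 'R': [[-0.732, -0.681, 0.0], [-0.482, 0.518, -0.706], [0.481, -0.517, -0.708]], 't': [0.379, 0.325, 1.219]}
top {'fx': 511.751, 'fy': 511.751, 'cx': 317.877, 'cy': 196.029, 'R': [[0.029, -0.999, 0.026], [-0.998, -0.03, -0.057], [0.058, -0.025, -0.998]], 't': [-0.082, 0.567, 1.456]}
wrist {'fx': 338.256, 'fy': 338.256, 'cx': 314.103, 'cy': 204.974, 'R': [[0.245, -0.97, -0.001], [-0.938, -0.238, 0.251], [-0.243, -0.06, -0.968]], 't': [-0.649, -0.03, 0.39]}
```

View pics/side0.png

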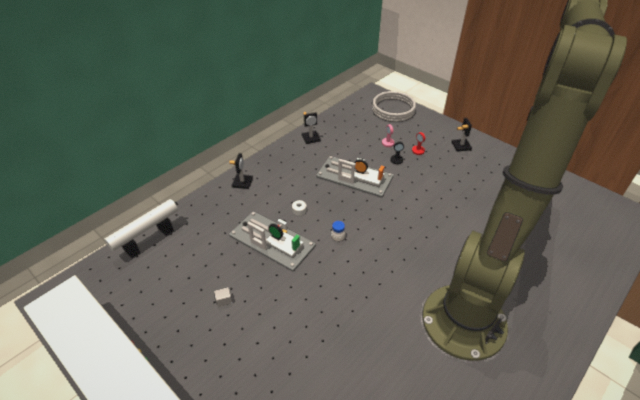

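View pics/top0.png

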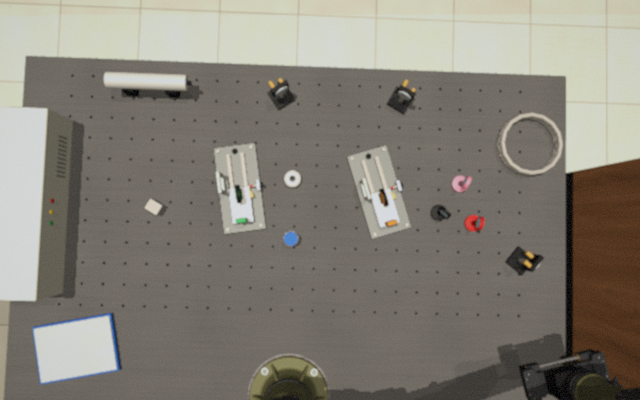

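View pics/wrist0.png

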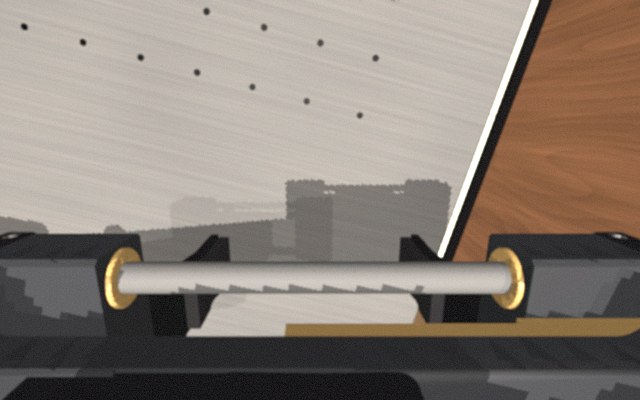

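The top view shows the amber unit on the right, with its orange tab at about (391,223) and base corners near (348,155), (385,147), (410,228) and (373,237). The green unit's tab is at (241,220). The lens post is at (440,212), with pink (461,183) and red (474,223) look-alikes. The jar is at (291,239), the sensor head at (292,179) and the beam block at (153,206).

Other orange things that could be mistaken for the tab are the knobs on the mounts at (277,82), (409,84) and (528,258), and the amber filter disc at (383,197). I choose the tab at (391,223) and will check it in a crop.

```bash
cat > h.py <<'E'
import numpy as np, cv2
from cell import telemetry, read_camera, get_calibration
def ray(n,u,v,c=None):
    c=c or get_calibration(n); R=np.array(c["R"]);t=np.array(c["t"])
    d=R.T@np.array([(u-c["cx"])/c["fx"],(v-c["cy"])/c["fy"],1]); return -R.T@t,d
def onz(n,u,v,z,c=None):
    o,d=ray(n,u,v,c); return o+d*(z-o[2])/d[2]
def proj(n,X,c=None):
    c=c or get_calibration(n); p=np.array(c["R"])@X+np.array(c["t"]); return np.array([c["cx"]+c["fx"]*p[0]/p[2],c["cy"]+c["fy"]*p[1]/p[2]])
def crop(im,x0,y0,x1,y1,s,f):
    cv2.imwrite(f,cv2.resize(im[y0:y1,x0:x1],None,fx=s,fy=s,interpolation=cv2.INTER_CUBIC))
E
python3 - <<'E'
from h import *
im=cv2.imread("pics/top0.png"); s=cv2.imread("pics/side0.png")
crop(im,330,135,490,255,5,"pics/topc.png"); crop(s,310,120,440,205,6,"pics/sidec.png")
for n,i,(x0,y0,x1,y1) in (("top",im,(370,205,410,235)),("side",s,(370,160,395,190))):
    h=cv2.cvtColor(i,cv2.COLOR_BGR2HSV); m=cv2.inRange(h,(5,150,90),(22,255,255)); mm=np.zeros_like(m); mm[y0:y1,x0:x1]=m[y0:y1,x0:x1]
    ys,xs=np.nonzero(mm); print(n,len(xs),xs.mean(),ys.mean(),cv2.minAreaRect(np.c_[xs,ys].astype(np.float32)))
    if n=="top": print(onz(n,xs.mean(),ys.mean(),.077))
i=im; g=cv2.cvtColor(i,cv2.COLOR_BGR2HSV)
for p in [(348,155),(385,147),(410,228),(373,237)]: print(onz("top",*p,.012).round(4))
E
```

```text
top 29 391.0 222.79310344827587 ((391.0882568359375, 222.8529815673828), (3.152963161468506, 8.48874568939209), 75.96376037597656)
[ 0.49818911 -0.26800603  0.077     ]
side 42 380.5952380952381 171.38095238095238 ((380.1764831542969, 171.79412841796875), (3.6380343437194824, 12.611852645874023), 14.03624439239502)
[ 0.692  -0.1495  0.012 ]
[ 0.719  -0.2569  0.012 ]
[ 0.4854 -0.3345  0.012 ]
[ 0.4564 -0.2278  0.012 ]
```

View pics/topc.png

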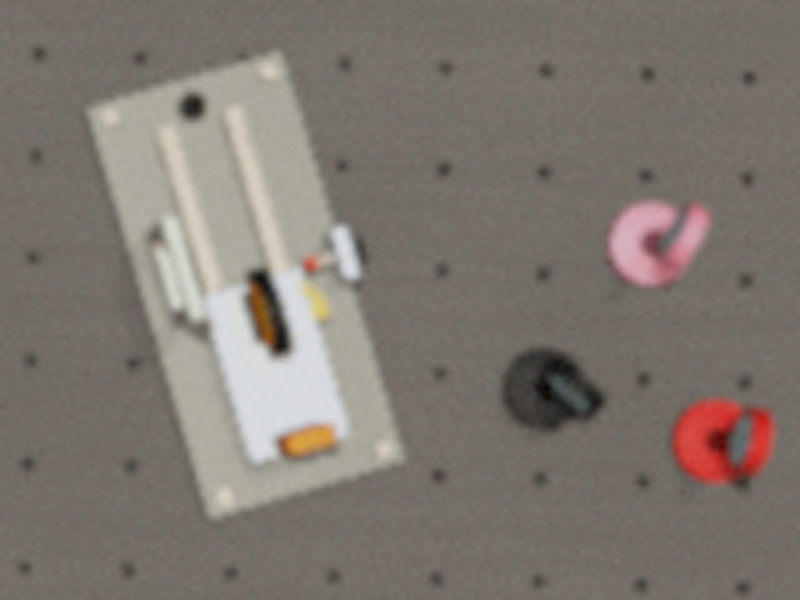

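View pics/sidec.png

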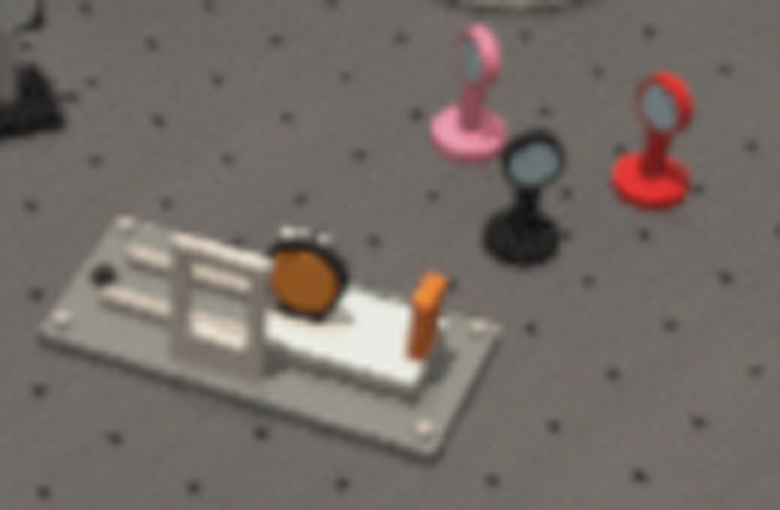

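The crops confirm it. The tab at top (391,223) stands on the amber unit's white slide, with the black-rimmed amber disc behind it and the red pin at its right. Next I refine the slide direction.

```bash
cat > tgt.py <<'E'
from h import *
im=cv2.imread("pics/top0.png"); sub=im[140:245,340:420]
h=cv2.cvtColor(sub,cv2.COLOR_BGR2HSV); m=(sub.min(2)>125).astype(np.uint8)*255
m=cv2.morphologyEx(m,cv2.MORPH_CLOSE,np.ones((9,9)));
k=max(cv2.findContours(m,0,2)[0],key=cv2.contourArea)
k=cv2.findContours(cv2.morphologyEx(m,cv2.MORPH_OPEN,np.ones((11,11))),0,2)[0]; k=max(k,key=cv2.contourArea)
P=np.array([onz("top",p[0][0]+340,p[0][1]+140,.012)[:2] for p in k])*1000
r=cv2.minAreaRect(P.astype(np.float32)); print("rect",r)
c=np.array(r[0])/1000
for hand in ([(88,108),(282,52),(405,460),(212,518)],):
    C=np.array([onz("top",330+(a-2)/5,135+(b-2)/5,.012)[:2] for a,b in hand])
    d=(C[0]+C[1]-C[2]-C[3])/2; w=C[1]-C[0]; w2=C[2]-C[3]
    print("centre",C.mean(0),"len",np.linalg.norm(d),np.linalg.norm(w),"yaw",np.degrees(np.arctan2(d[1],d[0])),[np.degrees(np.arctan2(q[1],q[0]))+90 for q in (w,w2)])
E
python3 tgt.py
```

```text
rect ((590.4740600585938, -244.77023315429688), (250.17662048339844, 127.44644927978516), 18.13324737548828)
centre [ 0.58891885 -0.24200861] len 0.2477735198052785 0.1182443034739139 yaw 18.12549015500892 [np.float64(17.99437132434548), np.float64(18.220510201186485)]
```

>>> carry_out(translation=[[-3, -4, 0], [-6, -8, 0], [-9, -12.5, 0], [-12, -17, 0], [-15, -21, 0]], turn=[-0.014, -0.028, -0.042, -0.056, -0.068], gripper=[0, 0, 0, 0, 0])

```text
time_s: 0.78
tool_pos: [0.3275, -0.4314, 0.2304]
tool_rot: [-180.0, 0.0, -71.8]
force: [-0.2, 0.3, 0.7]
grip_width: 0.0451
```

>>> carry_out(translation=[[-2.5, -4, 0], [-5, -8, 0], [-7.5, -12.5, 0], [-10.1, -16.9, 0], [-10.1, -16.9, 4]], turn=[0, 0, 0, 0, 0], gripper=[0, 0, 0, 0, 0])

```text
time_s: 1.4
tool_pos: [0.4609, -0.281, 0.1932]
tool_rot: [-179.6, -0.3, -71.4]
force: [0.5, -1.3, -0.7]
grip_width: 0.0015
```

```bash
python3 - <<'E'
from h import *
print(telemetry.get_obs()["tool_pos"],telemetry.get_obs()["tool_rot"])
for n in ("wrist","top"):
    c=get_calibration(n);i=cv2.cvtColor(read_camera(n),cv2.COLOR_RGB2BGR); cv2.imwrite(f"pics/{n}1.png",i)
    print(n,proj(n,np.array([.493,-.272,.077]),c),proj(n,np.array([.493,-.272,.031]),c))
    if n=="top": crop(i,330,135,490,285,5,"pics/top1c.png")
E
```

```text
[ 0.46094735 -0.28096259  0.19319972] [-179.63831026   -0.26155206  -71.41841738]
wrist [315.8650832  164.14059949] [315.37210769 157.87484601]
top [392.40027563 224.71434328] [389.6341182  224.73410496]
```

View pics/wrist1.png

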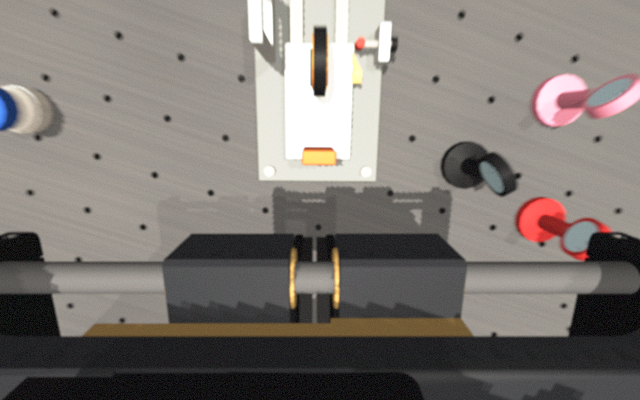

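The wrist view shows the orange tab at (319,157), with its near top edge at v≈164, which is where I predicted it. Laterally it sits about 2–3 mm to tool +x. The space before it is free, so I descend.

>>> carry_out(translation=[[0.2, 0, 4], [0.2, 0, 8], [0.2, 0, 12], [0.2, 0, 13.8], [0.2, 0, 13.8]], turn=[0, 0, 0, 0, 0], gripper=[0, 0, 0, 0, 0])

```text
time_s: 2.12
tool_pos: [0.4554, -0.287, 0.0523]
tool_rot: [179.9, 0.1, -72.0]
force: [-0.7, -0.6, 0.9]
grip_width: 0.0007
```

```bash
python3 - <<'E'
from h import *
for n in ("side","wrist"):
    i=cv2.cvtColor(read_camera(n),cv2.COLOR_RGB2BGR); cv2.imwrite(f"pics/{n}2.png",i)
    if n=="side": crop(i,310,120,440,205,6,"pics/side2c.png")
o=telemetry.get_obs(); p=o["tool_pos"]; d=np.array([.9505,.3107]); q=np.array([.494,-.274])-p[:2]
print(p,o["tool_rot"],o["force"],"ahead",q@d,"left",q@[-d[1],d[0]])
E
```

```text
[ 0.45707437 -0.28758816  0.05413358] [-1.79919842e+02 -1.12331173e-01 -7.19395384e+01] [-1.1442477   0.1383455   0.75928632] ahead 0.03931965504537938 left 0.0014427566781320142
```

View pics/wrist2.png

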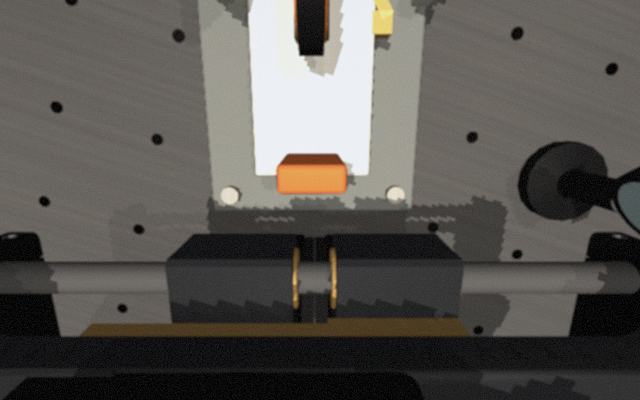

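View pics/side2c.png

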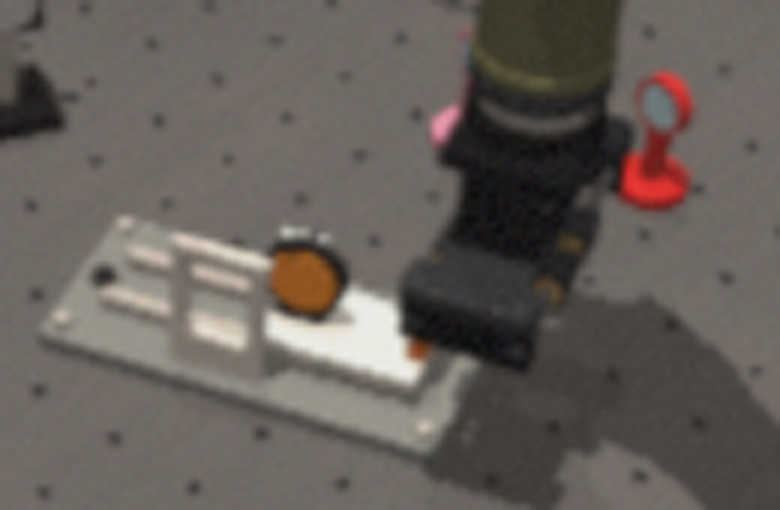

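The tab is at wrist (312,178), centred and about 30 mm ahead of the fingertips, and nothing is touching. Now I push with -y.

>>> carry_out(translation=[[0, -1.5, 0], [0, -2.5, 0], [0, -3.5, 0], [0, -4.5, 0], [0, -5.5, 0]], turn=[0, 0, 0, 0, 0], gripper=[0, 0, 0, 0, 0])

```text
time_s: 2.85
tool_pos: [0.5058, -0.2708, 0.0524]
tool_rot: [179.6, 0.1, -72.0]
force: [-8.1, -1.9, 6.4]
grip_width: 0.0003
```

```bash
python3 - <<'E'
from h import *
i=cv2.cvtColor(read_camera("wrist"),cv2.COLOR_RGB2BGR); cv2.imwrite("pics/wrist3.png",i)
o=telemetry.get_obs(); p=o["tool_pos"]; d=np.array([.9505,.3107]); q=np.array([.494,-.274])-p[:2]
print(p,o["tool_rot"],o["force"],"travel",-(q@d)+.0095,"left",q@[-d[1],d[0]], "Fpush",o["force"][:2]@d)
E
```

```text
[ 0.5078873  -0.27002985  0.05250298] [ 1.79809964e+02  1.26765448e-02 -7.19180881e+01] [-3.54062351 -2.31966017  1.23031899] travel 0.02393340226235821 left 0.0005411530377952357 Fpush -4.086081056920962
```

View pics/wrist3.png

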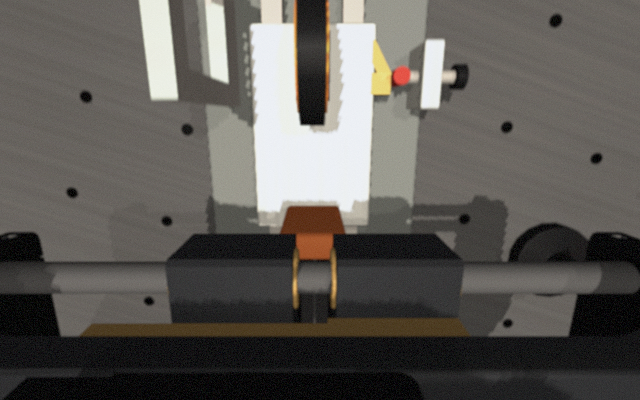

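The fingers are pushing the tab. The brass ramp at (381,75) is just reaching the red pin at (401,76), and travel is about 24 mm. I continue.

>>> carry_out(translation=[[0, -0.8, 0], [0, -1.6, 0], [0, -2.4, 0], [0, -2.9, 0], [0, -2.9, 0]], turn=[0, 0, 0, 0, 0], gripper=[0, 0, 0, 0, 0])

```text
time_s: 3.52
tool_pos: [0.534, -0.2616, 0.0523]
tool_rot: [179.7, 0.0, -72.0]
force: [-7.3, -2.3, 5.2]
grip_width: 0.0005
```

```bash
python3 - <<'E'
from h import *
i=cv2.cvtColor(read_camera("wrist"),cv2.COLOR_RGB2BGR); cv2.imwrite("pics/wrist4.png",i)
o=telemetry.get_obs(); p=o["tool_pos"]; d=np.array([.9505,.3107]); q=np.array([.494,-.274])-p[:2]
print(p,o["tool_rot"],o["force"],"travel",-(q@d)+.0095,"left",q@[-d[1],d[0]], "Fpush",o["force"][:2]@d)
E
```

```text
[ 0.53381925 -0.26166174  0.0522593 ] [ 1.79707723e+02  4.21292671e-02 -7.19648785e+01] [-7.36753617 -2.58850275  5.1256324 ] travel 0.051181697206416334 left 0.000644326238845436 Fpush -7.8070909369328
```

View pics/wrist4.png

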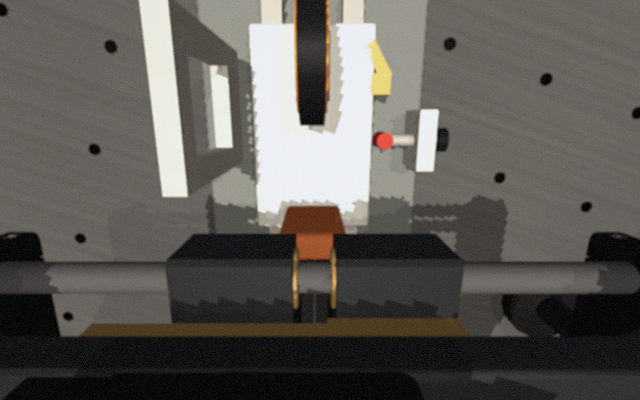

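The ramp's rear at (381,93) is well past the pin at (384,141), and the pin has snapped back. Travel is about 51 mm. I let the slide go by backing off.

>>> carry_out(translation=[[0, 0.6, 0], [0, 1.2, 0], [0, 1.8, 0], [0, 3, 0], [0, 5, 0]], turn=[0, 0, 0, 0, 0], gripper=[0, 0, 0, 0, 0])

```text
time_s: 4.2
tool_pos: [0.4888, -0.2754, 0.0526]
tool_rot: [-179.9, 0.0, -71.8]
force: [-0.3, -0.3, -0.0]
grip_width: 0.0005
```

```bash
python3 - <<'E'
from h import *
i=cv2.cvtColor(read_camera("wrist"),cv2.COLOR_RGB2BGR); cv2.imwrite("pics/wrist5.png",i)
o=telemetry.get_obs(); p=o["tool_pos"]; print(p,o["force"],o["time_s"])
E
```

```text
[ 0.48500703 -0.27736219  0.05210493] [-2.71476224 -0.54897736 -1.21999244] 4.25
```

View pics/wrist5.png

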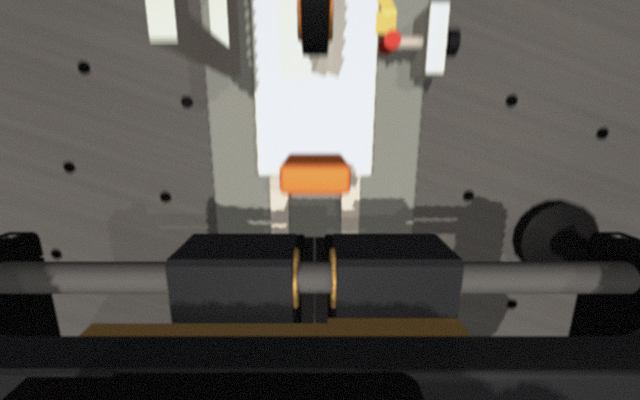

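The slide is held by the pin: the ramp at (388,20) rests against the red pin at (391,41), and the fingers are clear of the tab. I back off, rise and check.

>>> carry_out(translation=[[0, 3, 0], [0, 3, -4], [0, 3, -9], [0, 3, -14], [0, 3, -14]], turn=[0, 0, 0, 0, 0], gripper=[0, 0, 0, 0, 0])

```text
time_s: 4.88
tool_pos: [0.4623, -0.2868, 0.1973]
tool_rot: [-179.7, -0.4, -71.9]
force: [0.0, 0.5, -0.1]
grip_width: 0.0008
```

>>> carry_out(translation=[[2, 3, 0], [5, 7, 0], [8, 11, 0], [9, 12, 0], [9, 12, 0]], turn=[0, 0, 0, 0, 0], gripper=[0, 0, 0, 0, 0])

```text
time_s: 5.5
tool_pos: [0.373, -0.4084, 0.1916]
tool_rot: [180.0, 0.1, -72.0]
force: [0.5, 0.6, 0.1]
grip_width: 0.0003
```

```bash
python3 - <<'E'
from h import *
i=cv2.cvtColor(read_camera("top"),cv2.COLOR_RGB2BGR); cv2.imwrite("pics/top6.png",i); s=cv2.cvtColor(read_camera("side"),cv2.COLOR_RGB2BGR)
cv2.imwrite("pics/side6.png",s); crop(i,330,135,490,255,5,"pics/top6c.png")
def tab(im):
    h=cv2.cvtColor(im,cv2.COLOR_BGR2HSV); m=cv2.inRange(h,(5,150,90),(22,255,255)); mm=np.zeros_like(m); mm[207:235,370:410]=m[207:235,370:410]
    ys,xs=np.nonzero(mm); return onz("top",xs.mean(),ys.mean(),.077),len(xs)
j=cv2.imread("pics/top0.png"); a,b=tab(j),tab(i); print(a,b,"travel",np.linalg.norm(a[0]-b[0]))
for nm,(x,y,r) in dict(post=(440,212,14),jar=(291,239,12),head=(292,179,12),block=(153,206,14),greentab=(241,220,12)).items():
    A=j[y-r:y+r,x-r:x+r].astype(np.float32).mean(2);B=i[y-r:y+r,x-r:x+r].astype(np.float32).mean(2); print(nm,cv2.phaseCorrelate(A,B))
o=telemetry.get_obs(); print(o["time_s"],o["tool_pos"],o["force"])
E
```

```text
(array([ 0.49818911, -0.26800603,  0.077     ]), 29) (array([ 0.53161486, -0.25654515,  0.077     ]), 24) travel 0.03533599622009436
post ((-0.10335420838493015, 0.035556855016977806), 0.8815312968360053)
jar ((0.16624406352735122, 0.1082947612731413), 1.09508166462183)
head ((0.12884234341807677, -0.18566770865841242), 0.8735479033655591)
block ((-0.08508993539430243, -0.04385772634012142), 0.8244301674101088)
greentab ((-0.0457144743632405, 0.06419742115599192), 1.0304657800330057)
5.6 [ 0.37494399 -0.40650145  0.19207685] [ 0.33991093 -0.20018968  0.87500909]
```

View pics/top6.png

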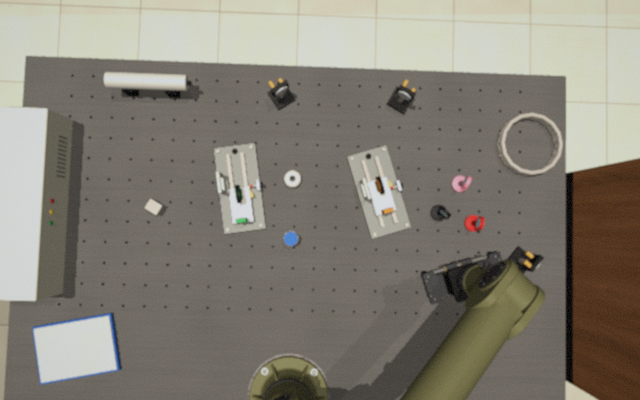

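View pics/side6.png

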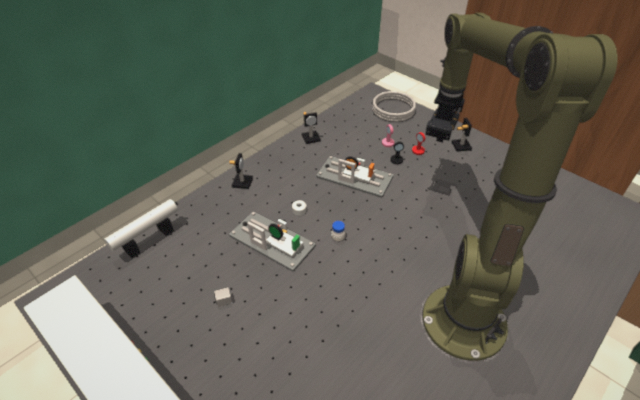

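The tab now stands at top (390,211), 35.3 mm further in and latched. The loose parts and the green tab have not moved (under 0.3 px), and the arm hangs free. I hand in.

```bash
python3 -c "
from cell import sign_off
print(sign_off())"
```

```text
the job is handed in; nothing more can be done
None
```

The amber slide is latched against its stop pin at mid position, and the job is handed in at about 5.6 s on the robot's clock; no verdict was reported. I pushed the orange tab with shut fingertips to about 51 mm of travel, with about 8 N of push at the end. Then I backed off so it sprang back onto the pin, and moved the arm clear.

Last checks from the top view:
- **Amber slide:** travel measured 35.3 mm, within the 33–37.5 mm window. The wrist view just after letting go showed the ramp's nose resting against the pin.
- **Green slide and loose parts:** the green tab and the four loose parts are unmoved, each within 0.3 px.
- **Contact:** the force on the tool was below 1 N on each axis.

No check failed. The one disagreement was before the push, when two estimates of the tab's sideways position differed by about 3 mm. The wrist view favoured the base-plate estimate, and I used that.

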